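# Seal the dry box and start the drying timer

## Task

Seal the dry box and start drying: press the white lid fully shut, then push the blue latch all the way down, then the yellow latch all the way down, and last press the green start key on the grey timer fully in and let it come back up. Push no latch while the lid is still open, keep off the red stop key, and press the timer where it stands without shifting or lifting it. Leave the lens tubes, clip, ring, blower and cap where they are.

Things in the scene. Friction and masses are not known exactly. Their poses are not given: they have to be found in the camera images.
- lid (a joint): angle of the dry box's white lid, rad: 0 fully shut, grows as it opens upward (0.15 to 0.35 at the start). Stiff hinge that stays where it is left; about 1 to 5 N straight down on the grey pad closes it.
- lid_pad (a point): centre of the upper face of the grey pad (44 x 70 mm, only 0.5 mm proud of the lid) printed on the lid in the middle of its front edge, 172 mm from the hinge line. Moves with the lid: z 0.124 when shut. Its x axis points from the pad to the hinge.
- lid_hinge (a point): middle of the lid's hinge line, along the top of the far wall of the box, at z 0.110; turns with the lid. The lid is 203 mm deep from hinge to front edge, 284 mm wide, 12 mm thick, its underside 2 mm above the hinge line.
- drybox: white plastic dry box, 200 mm deep (x) x 280 mm wide (y) x 110 mm high without the lid, too heavy to shift. Origin: centre of its underside, on the shelf; its x axis points away from the latches to the hinge side. The two latch blocks stand against its front (-x) face, 85 mm either side of the middle; which is left and which right varies.
- blue_latch (a joint): travel of the blue push latch, m: 0 up, 0.010 fully down. It slides straight down at about 4 N (a little more if fast) and stays where it is left, there is no spring.
- blue_pad (a point): centre of the top face of the blue latch pad, 34 x 36 mm, which stands in a black block 46 x 50 mm whose top is at z 0.116; the pad's top is at z 0.136 when up and 0.126 when down, 2 mm above the shut lid. Its near edge to the lid is about 7 mm from the lid's front edge.
- yellow_latch (a joint): travel of the yellow push latch, m: as the blue one.
- yellow_pad (a point): centre of the top face of the yellow latch pad, same sizes and heights as the blue one.
- timer: loose grey drying timer, 75 (x) x 110 (y) x 34 mm high, about 0.3 kg, on the shelf left or right of the dry box. Origin: centre of its underside. The green key is at its (-8, +28) mm, the red key at (-8, -28) mm.
- start (a joint): travel of the green start key, m: 0 up, 0.006 fully down; a spring pushes it back, 5 N hold it fully down.
- start_top (a point): centre of the top face of the round green start key (diameter 30 mm) on the timer; it faces up and moves with the key.
- stop (a joint): travel of the red stop key, m: the same kind of key as the green one, not to be pressed.
- stop_top (a point): centre of the top face of the red stop key (diameter 30 mm), 56 mm from the green one.
- tube_tall: loose aluminium lens tube, standing, diameter 58, height 105 mm. Origin: centre of its underside.
- tube_short: loose aluminium lens tube, standing, diameter 64, height 75 mm. Origin: centre of its underside.
- clip: loose orange and black spring clip on a 40 x 50 mm foot, holding an amber circular polarizer on edge, 76 mm high. Origin: centre of its underside.
- stepring: loose stainless step-up ring lying flat, outer diameter 72, 8 mm high. Origin: centre of its underside.
- blower: loose matte green silicone blower lying on its side, 130 mm long along its x, 60 mm thick. Origin: under its middle, on the shelf.
- cap: loose black lens cap lying flat in front of the dry box, diameter 56, 10 mm high. Origin: centre of its underside.

How it is judged:
On the way, in this order (a step that is already met when the one before it is completed fails the run):
1. the lid is pressed shut (value of joint lid below 0.03 rad), for 0.2 s.
2. the blue latch is down (value of joint blue_latch above 0.008 m), for 0.1 s.
3. then the yellow latch is down (value of joint yellow_latch above 0.008 m), for 0.1 s.
4. then the green key is pressed in (value of joint start above 0.0045 m), for 0.05 s.
At the end, for the whole second after the job is handed in: Lid within 0.03 rad of shut, both latches pushed down more than 8 of their 10 mm, both keys back up (within 2 mm), the timer flat, still and within 20 mm of where it stood, every bystander within 30 mm of where it stood (value of joint lid below 0.03 rad and value of joint each of blue_latch, yellow_latch above 0.008 m and value of joint each of start, stop below 0.002 m and angle between timer's own z axis and vertical below 0.1 rad and linear speed of timer below 0.02 m/s and distance of each of tube_tall, tube_short, clip, stepring, blower, cap from where it was at the start of the episode below 0.03 m and distance of timer from where it was at the start of the episode below 0.02 m); the robot touches nothing.
It fails at once if a latch was pushed (over 4 mm) while the lid was open (over 0.06 rad), or the yellow latch before the blue one was down ((value of joint lid above 0.06 rad and value of joint any of blue_latch, yellow_latch above 0.004 m) or (value of joint yellow_latch above 0.004 m and value of joint blue_latch below 0.008 m)).
It fails at once if the green key was pressed (over 3 mm) before both latches were down (value of joint start above 0.003 m and value of joint any of blue_latch, yellow_latch below 0.008 m).
It fails at once if the red key was pressed (over 3 mm) (value of joint stop above 0.003 m).
It fails at once if the timer was lifted, tipped or shifted by more than 20 mm (height (world z) of timer above 0.01 m or angle between timer's own z axis and vertical above 0.25 rad or distance of timer from where it was at the start of the episode above 0.02 m).
It fails at once if a bystander was lifted, tipped over or moved more than 30 mm (distance of any of tube_tall, tube_short, clip, stepring, blower, cap from where it was at the start of the episode above 0.03 m or height (world z) of any of tube_tall, tube_short, clip, stepring, blower, cap above 0.015 m or angle between any of tube_tall, tube_short, clip, stepring, blower, cap's own z axis and vertical above 0.5 rad).
It also fails if it takes over 64 s, if anything falls off the work surface, if the arm or the gripper's body presses on something with over 40 N, if the wrist force passes 120 N, or if a joint passes its speed limit or range.

## Robot

A 6-joint arm with a two-finger parallel gripper is mounted at the origin on the work surface. World frame = base frame: x ahead of the robot, y to its left, z up, the work surface at z = 0. Lengths are in m, angles in rad, forces in N, time in s.
With the tool pointing down it reaches from about 0.35 to 0.85 m from the base axis. Payload 8.1 kg.
Tool frame: the origin (TCP) lies at the very end of the fingers, on their centre line; the grasp point (between the pads) lies 19 mm behind it; z points along the fingers, y is the line along which they close (so a half turn about z gives the same grasp; the last joint's range is limited). The gripper opens to 93 mm and grips with 3 to 60 N. Pads are 15 mm wide; open, the fingers measure 128 mm over their backs; the gripper's body (75 mm by 188 mm) begins 65 mm behind the grasp point.
Start: joints at [1.035, 0.13, 1.488, -0, 1.523, -0.085], TCP at [0.261, 0.54, 0.219] pointing down, gripper open.
Joint ranges: [-2.96, 2.96], [-0.89, 2.26], [0.02, 2.5], [-1.34, 4.48], [0, 2.73], [-2.66, 2.66]. Speed limits (rad/s): [2.39, 2.39, 2.79, 3.14, 3.14, 3.14].

## Interface

Orientations are given as a rotation vector (axis times angle).
In Python, from plant import monitor, eyes, ticket gives the robot as it stands.
- The arm moves only by the tool arm_command, never from a script. Its argument "deltas" is a list that holds one entry, the list of rows, each a list of 6 numbers: the shift along the world's x, y, z in cm, then the turn, a rotation vector about the world's x, y, z in degrees. In form: [[[tx, ty, tz, rx, ry, rz], ...]]. A call has 1 to 12 rows; each row shifts and turns the commanded pose from where the row before left it; what a row does not reach is not made up. A row lasts 1/12 s, in which the tool goes at most 41.7 mm and 7.16 degrees, less where a joint would pass 70% of its speed; a pose out of reach is approached as far as the arm can. A call is refused whole if a number of a shift passes 4.17 or a number of a turn 7.16, either way. A call with a gripper value outside its range is refused whole. "gripper" is the opening, from -1 (shut) to 1 (fully open), set as the call begins (left out, the last holds). The fingers move at their own pace and stop on an object; "squeeze" is the grip in N (left out, the last holds). Time passes only in rows, so rows that do not move let the fingers close. It gives the time, the measured TCP pose, the force, the opening and the grip force at its end, in the units of the state.
- monitor.read_state(): the state, without advancing time (a new reading comes with each control period).
- eyes.read_camera(name): name is "scene" or "top"; returns the picture (400x640x3 uint8, blue, green, red); there is no depth.
- eyes.camera_model(name): a dict with "fx", "fy", "cx", "cy" (pixels), "rvec" (rotation vector, rad) and "tvec" (3), from world to camera coordinates, as OpenCV has them. Camera axes: x right, y down, z forward; pixel columns grow to the right and rows downward; lengths in m; the calibration is good to about 2 mm. A picture is of the moment at which its call begins. camera_model takes no time and is no camera call.
- ticket.close_job(): hands the job in; it is judged then, once.
The state is a dict: "t": time; "q": joint angles; "dq": joint speeds; "joint_torque": joint torques, N m; "tool_pos": TCP position; "orientation": TCP orientation; "force": force on the tool from outside, world axes, zero at the start; "wrist_torque": the same for the moment, N m; "opening": finger opening in m; "gripper_force": force on a finger pad.
Only numpy, scipy, OpenCV 4.12 (cv2) and the standard library are available. Lean on these libraries where they do the work, as an engineer would, in place of code of your own. Each camera call takes 0.05 s, during which the arm holds its last target. There are 200 camera calls.

## Working session

There is one attempt and no reset: what is moved stays moved. The work goes in short steps, Python scripts to look and compute and a tool call to move; the robot and the scene stay as the last step left them, time stands still between calls to the robot, and variables do not carry over. Pictures are saved under pics/ and viewed, at most 10 in all, crops included, and the job is handed in when it is done.

Besides the shell and the picture viewer there is one more tool, called after "Emit:" by a JSON object that holds its "name" and its "arguments", one argument or row to a line. arm_command: Moves the arm, as the interface text tells. Its arguments: {"type":"object","properties":{"deltas":{"type":"array"},"gripper":{"type":"number"},"squeeze":{"type":"number"}},"required":["deltas"]}

```bash
mkdir -p pics; ls
python3 - <<'E'
from plant import monitor, eyes
import cv2
for n in("scene","top"):
    cv2.imwrite(f"pics/{n}0.png",eyes.read_camera(n)); print(eyes.camera_model(n))
s=monitor.read_state();print(s)
E
```

```text
pics
{'fx': 397.19021875831817, 'fy': 397.19021875831817, 'cx': 323.91693113914835, 'cy': 199.18889951744532, 'rvec': array([ 1.16268168,  2.5620383 , -0.71946978]), 'tvec': array([ 0.36321769, -0.33408692,  1.20781713])}
{'fx': 400.8394920121621, 'fy': 400.8394920121621, 'cx': 317.6496081694374, 'cy': 196.88859845714762, 'rvec': array([ 2.14728638, -2.12315681,  0.16780395]), 'tvec': array([0.02427964, 0.60477938, 1.01050467])}
{'t': 0.1, 'q': array([ 1.03462099e+00,  1.31072295e-01,  1.48916945e+00,  7.66396634e-06,
        1.52300031e+00, -8.54105124e-02]), 'dq': array([-0.00113453, -0.00181719, -0.00408284, -0.00022375,  0.00156704,
        0.00121912]), 'joint_torque': array([ 3.73791988e-05, -5.61335063e+01, -4.93097305e+01,  7.69674266e-02,
        2.90343538e-02, -5.08989501e-05]), 'tool_pos': array([0.26111264, 0.53963456, 0.21770083]), 'orientation': array([-7.01966361e-01, -3.06163792e+00,  2.46267130e-03]), 'force': array([ 0.64600627,  0.41303681, -0.58977721]), 'wrist_torque': array([-0.00615515,  0.06590563, -0.03036417]), 'gripper_force': 0.0, 'opening': 0.0926865029939002}
```

View pics/scene0.png

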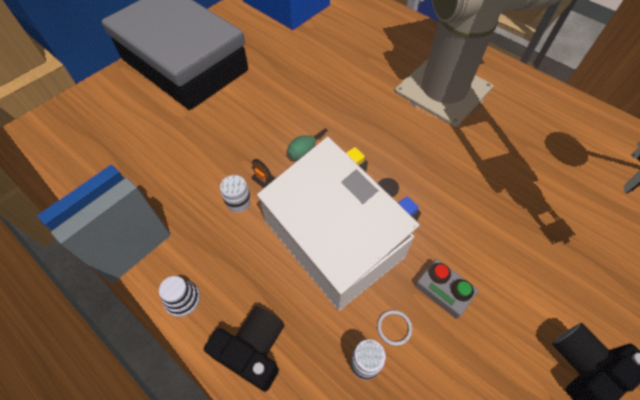

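View pics/top0.png

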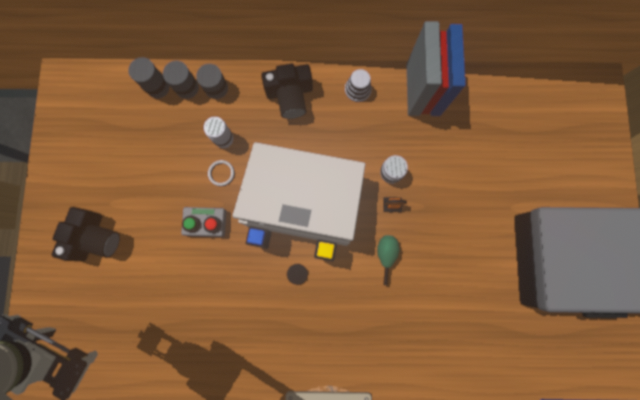

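The scene view shows the box with the lid ajar and the timer at about (447,287). The top view has the blue pad at about (257,237), yellow at (326,251), green key at (190,224), red key at (212,225), the grey pad at (295,215) and the cap at (298,274). Next I measure these by colour.

```bash
cat > h.py <<'E'
import cv2,numpy as np
from plant import eyes,monitor
def cam(n):
    m=eyes.camera_model(n);K=np.array([[m['fx'],0,m['cx']],[0,m['fy'],m['cy']],[0,0,1]])
    return K,cv2.Rodrigues(m['rvec'])[0],m['tvec'].reshape(3,1)
def plane(n,p,z):
    K,R,t=cam(n);d=R.T@np.linalg.inv(K)@np.array([*p,1.]);c=(-R.T@t)[:,0]
    return c+d*(z-c[2])/d[2]
def tri(ps,pt):
    P=[K@np.hstack([R,t]) for K,R,t in(cam("scene"),cam("top"))]
    X=cv2.triangulatePoints(P[0],P[1],np.array(ps,float).reshape(2,1),np.array(pt,float).reshape(2,1))
    return (X[:3]/X[3])[:,0]
def proj(n,X):
    m=eyes.camera_model(n);K,R,t=cam(n)
    return cv2.projectPoints(np.array(X,float).reshape(-1,3),m['rvec'],m['tvec'],K,None)[0][:,0]
E
python3 - <<'E'
from h import *
I={n:cv2.imread(f"pics/{n}0.png") for n in("scene","top")}
H={"blue":(105,130,90),"yellow":(22,35,120),"green":(45,80,90),"red":(0,6,120)}
win={"scene":{"blue":(390,190,425,220),"yellow":(340,140,372,172),"green":(450,275,480,303),"red":(425,258,456,285)},
"top":{"blue":(240,222,275,252),"yellow":(310,236,342,265),"green":(178,212,202,238),"red":(202,213,224,238)}}
C={}
for n in I:
    hsv=cv2.cvtColor(I[n],cv2.COLOR_BGR2HSV)
    for k,(a,b,s) in H.items():
        x0,y0,x1,y1=win[n][k];w=hsv[y0:y1,x0:x1]
        m=cv2.inRange(w,(a,s,110 if k in("blue","yellow") else 60),(b,255,255))
        cc=cv2.connectedComponentsWithStats(m);i=1+cc[2][1:,4].argmax()
        C[n,k]=cc[3][i]+(x0,y0);print(n,k,C[n,k],cc[2][i])
for k in H:
    X=tri(C["scene",k],C["top",k]);print(k,"tri",X.round(4),"rep",(proj("top",X)-C["top",k]).round(1))
    z=.136 if k in("blue","yellow") else .042
    for n in I: print("   plane",n,plane(n,C[n,k],z).round(4))
for n,b in(("scene",(250,130,490,325)),("top",(170,135,410,290))):
    x0,y0,x1,y1=b;cv2.imwrite(f"pics/{n}1.png",cv2.resize(I[n][y0:y1,x0:x1],None,fx=3.2,fy=3.2,interpolation=cv2.INTER_CUBIC)[:600,:800])
E
```

```text
scene blue [408.68181818 205.42929293] [  9   7  19  18 198]
scene yellow [355.71910112 155.37640449] [  7   8  17  16 178]
scene green [463.86772487 288.26455026] [  7   6  15  16 189]
scene red [441.00490196 271.22058824] [  8   6  17  16 204]
top blue [255.31555556 236.12      ] [  7   6  17  17 225]
top yellow [325.27734375 249.7421875 ] [  7   6  18  17 256]
top green [188.94545455 223.19090909] [  5   6  12  12 110]
top red [210.6        223.80769231] [  3   5  13  13 130]
blue tri [0.4935 0.1801 0.1319] rep [[-0.5  0.2]]
   plane scene [0.4953 0.182  0.136 ]
   plane top [0.4938 0.1783 0.136 ]
yellow tri [0.4628 0.0125 0.1305] rep [[-0.6  0.4]]
   plane scene [0.4655 0.0165 0.136 ]
   plane top [0.4635 0.0111 0.136 ]
green tri [0.5312 0.3669 0.0487] rep [[ 0.2 -0.1]]
   plane scene [0.528 0.367 0.042]
   plane top [0.5316 0.3695 0.042 ]
red tri [0.5302 0.3105 0.0478] rep [[ 0.1 -0. ]]
   plane scene [0.5274 0.3102 0.042 ]
   plane top [0.5306 0.3123 0.042 ]
```

View pics/scene1.png

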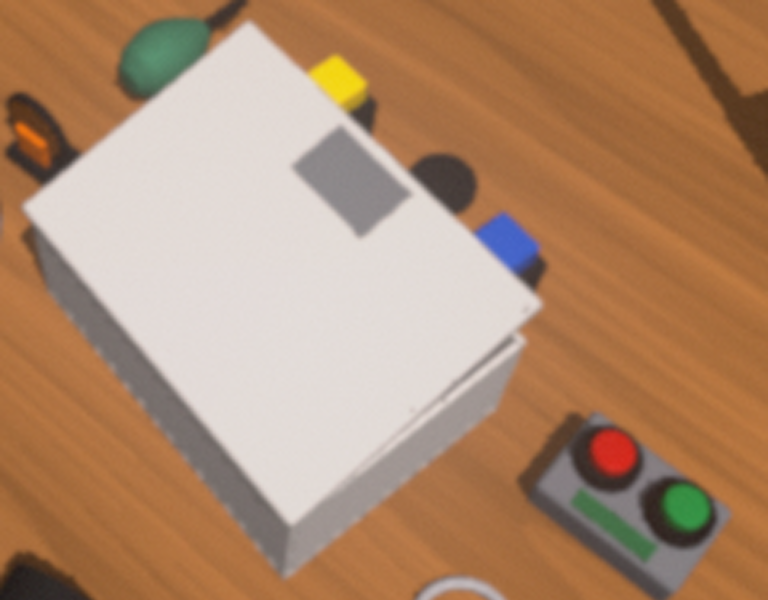

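View pics/top1.png

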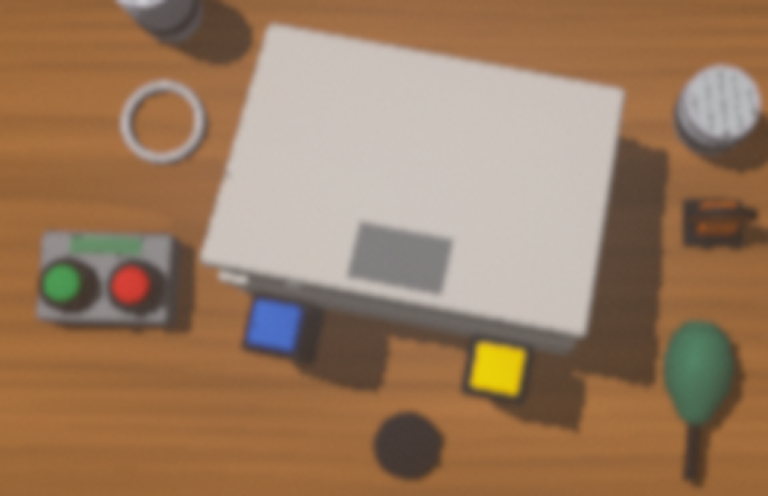

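Run:
```python
from h import *
X=tri((360,186.9),(295,215.6));print("pad tri",X.round(4),proj("top",X),"a~",np.arcsin((X[2]-.124)/.172))
b,y=np.array([.494,.179]),np.array([.464,.012]);d=(b-y)/np.linalg.norm(b-y);x=np.array([d[1],-d[0]])
m=(b+y)/2;print("shut pad",m+.055*x,"yaw d",np.degrees(np.arctan2(*d[::-1])))
P=[[*(m+.024*x+s*.142*d),.124] for s in(1,-1)]+[[*(m+.227*x+s*.142*d),.124] for s in(1,-1)]
print("lid corners shut proj top",proj("top",P).round(0).tolist())
```

```text
pad tri [0.5408 0.084  0.1601] [[294.59773659 215.8254494 ]] a~ 0.21133679563918598
shut pad [0.53313347 0.08577542] yaw d 79.81596680397591
lid corners shut proj top [[235.0, 222.0], [350.0, 244.0], [253.0, 143.0], [364.0, 164.0]]
```

Emit:
{"name": "arm_command", "arguments": {
  "deltas": [
    [[0,0,2,0,0,0],[1,-1.6,2,0,0,1],[1.8,-3,0,0,0,1],[1.8,-3,0,0,0,1],[1.8,-3,0,0,0,1],[1.8,-3,0,0,0,1],[1.8,-3,0,0,0,1],[1.8,-3,0,0,0,1],[1.8,-3,0,0,0,1],[1.8,-3,0,0,0,1],[1.8,-3,0,0,0,1],[1.8,-3,0,0,0,1]]
  ],
  "gripper": -1
}}

```text
t: 1.1
tool_pos: [0.4517, 0.2224, 0.2583]
orientation: [-0.404, -3.115, 0.0]
force: [0.4, 1.1, -0.5]
opening: 0.018
gripper_force: 0.0
```

Emit:
{"name": "arm_command", "arguments": {
  "deltas": [
    [[1.64,-2.76,0,0,0,1],[1.64,-2.76,0,0,0,1],[1.64,-2.76,0,0,0,1],[1.64,-2.76,0,0,0,1],[1.64,-2.76,0,0,0,0.6],[0,0,-2,0,0,0],[0,0,-2,0,0,0],[0,0,-2,0,0,0],[0,0,-1,0,0,0],[0,0,-1,0,0,0],[0,0,-1,0,0,0],[0,0,0,0,0,0]]
  ]
}}

```text
t: 2.1
tool_pos: [0.5326, 0.0862, 0.1668]
orientation: [-0.279, -3.127, 0.001]
force: [-1.0, -0.8, -0.1]
opening: 0.0005
gripper_force: 0.0
```

Emit:
{"name": "arm_command", "arguments": {
  "deltas": [
    [[0,0,-0.5,0,0,0],[0,0,-0.5,0,0,0],[0,0,-0.5,0,0,0],[0,0,-0.5,0,0,0],[0,0,-0.5,0,0,0],[0,0,-0.5,0,0,0],[0,0,-0.5,0,0,0],[0,0,-0.4,0,0,0],[0,0,-0.3,0,0,0],[0,0,0,0,0,0],[0,0,0,0,0,0]]
  ]
}}

```text
t: 3.02
tool_pos: [0.5334, 0.086, 0.1264]
orientation: [-0.28, -3.129, 0.0]
force: [-0.1, 0.7, -0.3]
opening: 0.0005
gripper_force: 0.0
```

Emit:
{"name": "arm_command", "arguments": {
  "deltas": [
    [[0,0,-0.2,0,0,0],[0,0,-0.2,0,0,0],[0,0,0,0,0,0],[0,0,0,0,0,0]]
  ]
}}

```text
t: 3.35
tool_pos: [0.5339, 0.0861, 0.1242]
orientation: [0.28, 3.128, 0.0]
force: [-4.7, -0.7, 11.5]
opening: 0.0003
gripper_force: 5.2
```

Emit:
{"name": "arm_command", "arguments": {
  "deltas": [
    [[0,0,1,0,0,0],[0,0,3,0,0,0],[-0.6,1.4,0,0,0,0],[-1.2,2.8,0,0,0,0],[-1.2,2.8,0,0,0,0],[-1.1,2.3,0,0,0,0],[0,0,-1,0,0,0],[0,0,0,0,0,0]]
  ]
}}

```text
t: 4.02
tool_pos: [0.4914, 0.1798, 0.1515]
orientation: [-0.276, -3.128, 0.001]
force: [0.1, 0.3, -0.8]
opening: 0.0009
gripper_force: 0.0
```

Run:
```python
from h import *
i=eyes.read_camera("top");cv2.imwrite("pics/top2.png",cv2.resize(i[135:320,170:410],None,fx=3.2,fy=3.2))
```

```text
(no output)
```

View pics/top2.png

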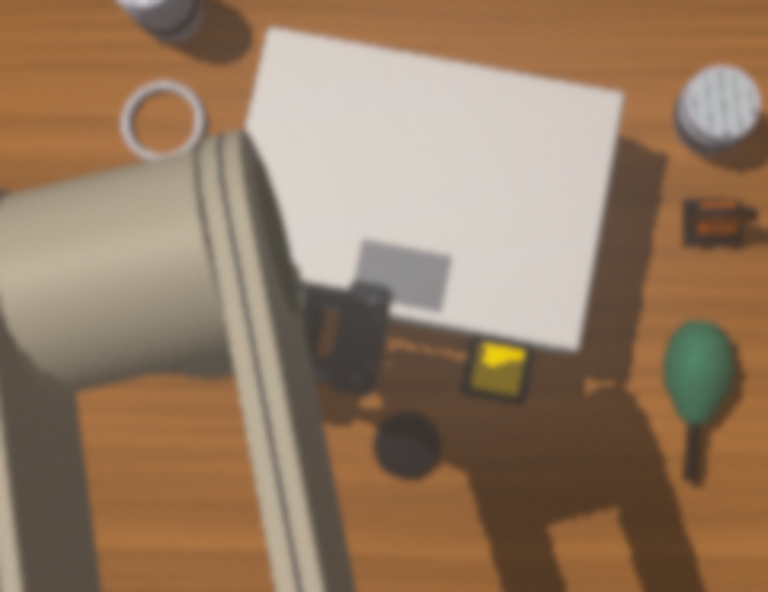

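The lid is shut: its near corner sits at crop (580,350), matching the prediction. The arm hides the blue latch. Now I press blue.

Emit:
{"name": "arm_command", "arguments": {
  "deltas": [
    [[0,0,-0.6,0,0,0],[0,0,-0.6,0,0,0],[0,0,-0.4,0,0,0],[0,0,-0.4,0,0,0],[0,0,-0.3,0,0,0],[0,0,-0.3,0,0,0],[0,0,0,0,0,0],[0,0,0,0,0,0]]
  ]
}}

```text
t: 4.73
tool_pos: [0.4924, 0.1791, 0.1264]
orientation: [-0.28, -3.129, -0.001]
force: [0.6, 0.8, 0.1]
opening: 0.0007
gripper_force: 0.0
```

Emit:
{"name": "arm_command", "arguments": {
  "deltas": [
    [[0,0,-0.2,0,0,0],[0,0,-0.1,0,0,0],[0,0,0,0,0,0],[0,0,0,0,0,0]]
  ]
}}

```text
t: 5.07
tool_pos: [0.4927, 0.1793, 0.1261]
orientation: [0.28, 3.128, 0.0]
force: [-9.4, -2.6, 19.6]
opening: 0.0002
gripper_force: 10.0
```

Emit:
{"name": "arm_command", "arguments": {
  "deltas": [
    [[0,0,1,0,0,0],[0,0,3,0,0,0],[-0.5,-2.7,0,0,0,0],[-0.5,-2.8,0,0,0,0],[-0.5,-2.8,0,0,0,0],[-0.5,-2.8,0,0,0,0],[-0.5,-2.8,0,0,0,0],[-0.5,-2.8,0,0,0,0],[0,0,-1,0,0,0],[0,0,0,0,0,0]]
  ]
}}

```text
t: 5.9
tool_pos: [0.4616, 0.0112, 0.1522]
orientation: [-0.284, -3.127, -0.001]
force: [0.2, 1.6, -0.9]
opening: 0.0003
gripper_force: 0.0
```

Run:
```python
from h import *
i=eyes.read_camera("top");cv2.imwrite("pics/top3.png",cv2.resize(i[135:320,170:410],None,fx=3.2,fy=3.2))
```

```text
(no output)
```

View pics/top3.png

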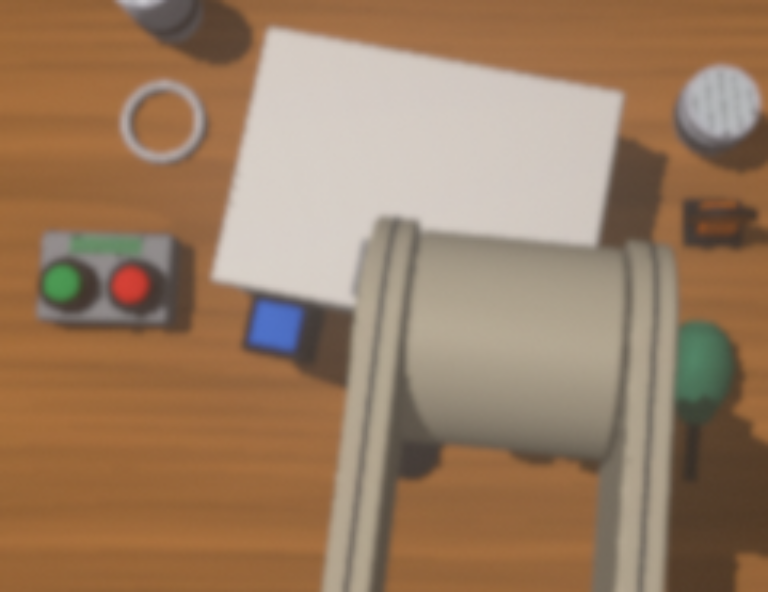

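The blue pad at crop (275,326) is down, and the timer and ring have not moved. Now I press yellow.

Emit:
{"name": "arm_command", "arguments": {
  "deltas": [
    [[0,0,-0.6,0,0,0],[0,0,-0.6,0,0,0],[0,0,-0.4,0,0,0],[0,0,-0.4,0,0,0],[0,0,-0.4,0,0,0],[0,0,-0.4,0,0,0],[0,0,-0.1,0,0,0],[0,0,0,0,0,0],[0,0,0,0,0,0]]
  ]
}}

```text
t: 6.7
tool_pos: [0.4626, 0.0128, 0.1261]
orientation: [0.279, 3.129, 0.002]
force: [-8.8, 3.9, 16.1]
opening: 0.0005
gripper_force: 8.3
```

Emit:
{"name": "arm_command", "arguments": {
  "deltas": [
    [[0,0,2,0,0,0],[0,0,3,0,0,0],[0.6,3.2,0,0,0,0],[0.6,3.2,0,0,0,0],[0.6,3.2,0,0,0,0],[0.6,3.2,0,0,0,0],[0.6,3.2,0,0,0,0],[0.6,3.2,0,0,0,0],[0.6,3.2,0,0,0,0],[0.6,3.2,0,0,0,0],[0.6,3.2,0,0,0,0],[0.6,3.2,0,0,0,0]]
  ]
}}

```text
t: 7.7
tool_pos: [0.5224, 0.3337, 0.1739]
orientation: [0.28, 3.129, -0.001]
force: [-0.5, 0.4, 0.5]
opening: 0.0005
gripper_force: 0.0
```

Emit:
{"name": "arm_command", "arguments": {
  "deltas": [
    [[0.8,3.5,0,0,0,0],[0,0,-3,0,0,0],[0,0,-3,0,0,0],[0,0,-2,0,0,0],[0,0,-2,0,0,0],[0,0,-1,0,0,0],[0,0,0,0,0,0],[0,0,0,0,0,0]]
  ]
}}

```text
t: 8.37
tool_pos: [0.5302, 0.3669, 0.0644]
orientation: [-0.28, -3.128, 0.001]
force: [0.4, 0.8, -0.4]
opening: 0.0007
gripper_force: 0.0
```

Run:
```python
from h import *
i=eyes.read_camera("scene");cv2.imwrite("pics/scene4.png",cv2.resize(i[130:325,270:510],None,fx=3,fy=3))
print(monitor.read_state()["tool_pos"],proj("scene",monitor.read_state()["tool_pos"]))
```

```text
[0.53108193 0.36736521 0.06575077] [[466.88089856 285.60572649]]
```

View pics/scene4.png

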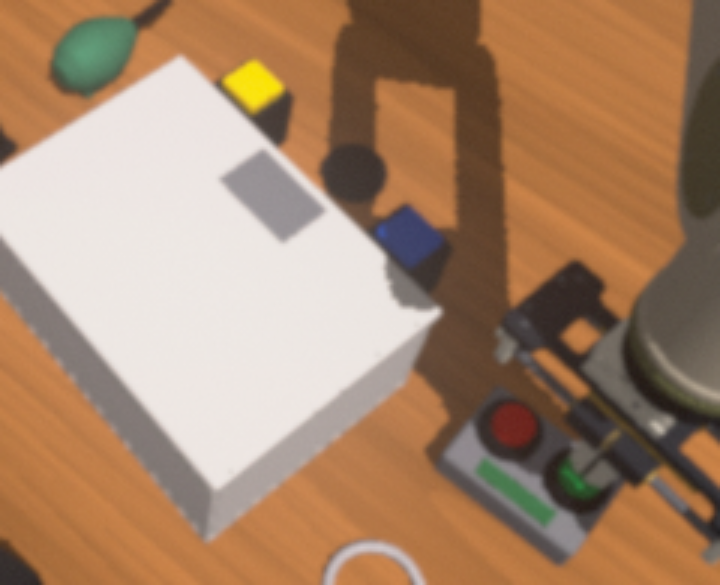

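The lid is shut, both latches are down and the fingertips are over the green key at crop (590,465). Now I press it.

Emit:
{"name": "arm_command", "arguments": {
  "deltas": [
    [[0,0,-0.5,0,0,0],[0,0,-0.5,0,0,0],[0,0,-0.4,0,0,0],[0,0,-0.3,0,0,0],[0,0,0,0,0,0],[0,0,0,0,0,0]]
  ]
}}

```text
t: 8.92
tool_pos: [0.5317, 0.3677, 0.0502]
orientation: [0.28, 3.126, 0.003]
force: [-2.7, -2.7, 13.2]
opening: 0.0006
gripper_force: 6.5
```

Emit:
{"name": "arm_command", "arguments": {
  "deltas": [
    [[0,0,0.3,0,0,0],[0,0,0,0,0,0],[0,0,0,0,0,0]]
  ]
}}

```text
t: 9.17
tool_pos: [0.5316, 0.3677, 0.0519]
orientation: [0.28, 3.127, 0.003]
force: [1.7, 2.4, 4.5]
opening: 0.001
gripper_force: 2.0
```

Emit:
{"name": "arm_command", "arguments": {
  "deltas": [
    [[0,0,0.2,0,0,0],[0,0,0,0,0,0],[0,0,0,0,0,0]]
  ]
}}

```text
t: 9.42
tool_pos: [0.5307, 0.3672, 0.0529]
orientation: [0.28, 3.128, 0.001]
force: [1.5, 1.3, 3.3]
opening: 0.001
gripper_force: 1.7
```

Emit:
{"name": "arm_command", "arguments": {
  "deltas": [
    [[0,0,0.2,0,0,0],[0,0,0,0,0,0],[0,0,0,0,0,0]]
  ]
}}

```text
t: 9.67
tool_pos: [0.5301, 0.3669, 0.0544]
orientation: [-0.28, -3.129, 0.001]
force: [1.3, 0.3, 2.3]
opening: 0.0001
gripper_force: 1.2
```

Emit:
{"name": "arm_command", "arguments": {
  "deltas": [
    [[0,0,0.2,0,0,0],[0,0,0,0,0,0],[0,0,0,0,0,0]]
  ]
}}

```text
t: 9.92
tool_pos: [0.5299, 0.3668, 0.0562]
orientation: [-0.28, -3.128, 0.001]
force: [0.1, 0.5, 1.7]
opening: 0.0006
gripper_force: 0.7
```

The spring response shows the key bottomed at z≈0.050. Now I retract.

Emit:
{"name": "arm_command", "arguments": {
  "deltas": [
    [[0,0,1,0,0,0],[0,0,2,0,0,0],[0,0,4,0,0,0],[0,0,4,0,0,0],[-1,3,3,0,0,0],[-2,3.5,0,0,0,0],[-2,3.5,0,0,0,0],[-2,3.5,0,0,0,0],[-1,2,0,0,0,0],[0,0,0,0,0,0],[0,0,0,0,0,0]]
  ]
}}

```text
t: 10.83
tool_pos: [0.4496, 0.5216, 0.1952]
orientation: [-0.276, -3.129, 0.001]
force: [0.2, -0.4, 0.1]
opening: 0.0006
gripper_force: 0.0
```

Run:
```python
from h import *
i=eyes.read_camera("top");cv2.imwrite("pics/top5.png",cv2.resize(i[135:320,170:410],None,fx=3.2,fy=3.2))
```

```text
(no output)
```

View pics/top5.png

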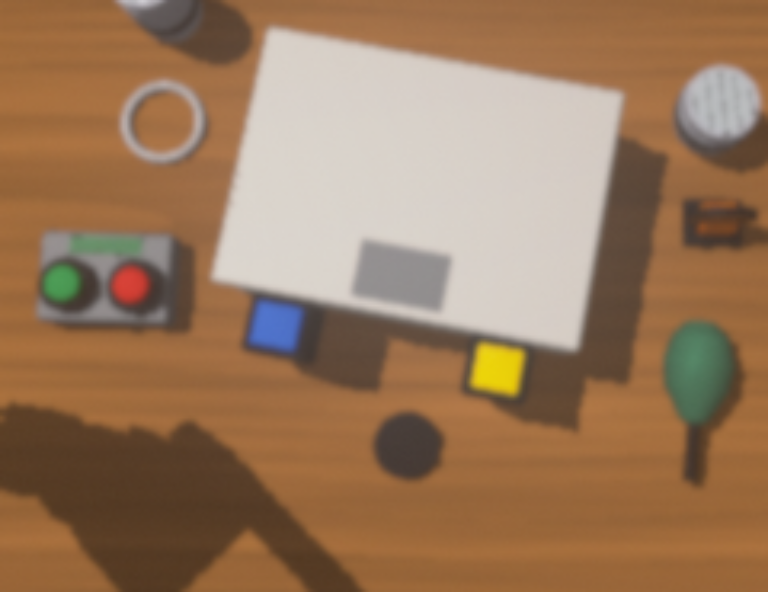

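The lid is shut. The timer at crop (105,280) and all the bystanders stand where they were, and the arm is clear.

```bash
python3 -c "
from plant import ticket;print(ticket.close_job())"
```

```text
the job is handed in; nothing more can be done
None
```

I shut the lid, pushed the blue then the yellow latch down and pressed and released the green key. The last picture shows the timer and bystanders where they stood, and the job is handed in; no verdict came back.

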